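# Clip the gasket blank down and index it six clicks

### The arm

A 6-joint arm with a two-finger parallel gripper is mounted at the origin on the work surface. World frame = base frame: x ahead of the robot, y to its left, z up, the work surface at z = 0. Lengths are in mm, angles in rad, forces in N, time in s.
With the tool pointing down it reaches from about 250 to 725 mm from the base axis. Payload 9.7 kg.
Tool frame: the origin (TCP) lies at the very end of the fingers, on their centre line; the grasp point (between the pads) lies 19 mm behind it (grip_point_offset is the distance from the TCP to the grasp point, in mm); z points along the fingers, y is the line along which they close (so a half turn about z gives the same grasp; the last joint's range is limited). The gripper opens to 85 mm and grips with 20 to 120 N. Pads are 22 mm wide; open, the fingers measure 114 mm over their backs; the gripper's body (76 mm by 85 mm) begins 54 mm behind the grasp point. The pads swing forward as they close: fully open they stand 13 mm farther back than shut.
Start: joints at [-1.159, 0.087, 0.176, 1.66, 0, 1.571], TCP at [220.14, -504.019, 231.284] pointing down, gripper open.
Joint ranges: [-3.13, 3.13], [-0.85, 1.81], [-1.15, 1.24], [-2.2, 2.28], [-1.44, 1.52], [-3.14, 3.14]. Speed limits (rad/s): [2.22, 2.22, 2.57, 3.14, 3.14, 3.14].

### API

Orientations are given as a unit quaternion [x, y, z, w].
In Python, from rig import * gives the robot as it stands.
- The arm moves only by the shell command python3 -m crank 'ROWS' [FORCE]. ROWS is JSON, one flat list of numbers, 5 for each row, row after row: the shift along the world's x, y, z in m, then the turn about the world's z in rad, then the finger opening in m, from 0 to 0.0854. A call has 1 to 8 rows; each row is the pose to reach, as a shift and turn from the pose commanded when the call began; what a row does not reach only later rows make up. A row lasts 1/8 s, in which the tool goes at most 62.5 mm and 10.7 degrees, less where a joint would pass 70% of its speed; a pose out of reach is approached as far as the arm can. A call with a gripper value outside its range is refused whole. The fingers move at their own pace and stop on an object; FORCE is the grip in N (left out, the last holds). Time passes only in rows, so rows that repeat a pose let the fingers close. It gives the time, the measured TCP pose, the force, the opening and the grip force at its end, in the units of the state.
- state(): the state, without advancing time (a new reading comes with each control period).
- read_camera(name): name is "scene" or "top" or "wrist"; returns (picture, depth): 400x640x3 uint8, blue, green, red; 400x640 float32, mm along the optical axis (not along the pixel's ray), 0 where there is no reading.
- camera_info(name): a dict with "fx", "fy", "cx", "cy" (pixels), "R" (3x3) and "t" (3): a world point X has camera coordinates R X + t. Camera axes: x right, y down, z forward; pixel columns grow to the right and rows downward; lengths in mm; the calibration is good to about 2 mm. The wrist camera is an equidistant fisheye: a pixel r from the principal point sees the ray r / f radians off the axis. A picture is of the moment at which its call begins: read the wrist's pose just before it. camera_info takes no time and is no camera call; for the wrist camera it gives the pose at the moment of the call.
- finish_job(): hands the job in; it is judged then, once.
Trained networks look in the newest picture that a camera, given by its name, has taken for a name from the list of things; names that differ only in an ending like _2 or _b are one class to them, and where a whole thing is asked for, a point or a joint stands for the part that bears it (a point fixed in the world has none). Each returns a list of dicts, best first, with "confidence" (0 to 1); they miss things now and then, are a little off and sometimes report something else, mostly with a low value. They report only what shows in the picture. A call takes as long as a camera call. They do not tell look-alikes from the thing itself.
- boxes_of(query, camera): "at" ([x, y, z] in mm, in the coordinates of the camera as it stood for that picture, good to about 4 mm: the middle of the surface that is visible of it).
- place_of(query, camera): "at" ([x, y, z] in mm, in the coordinates of the camera as it stood for that picture, good to about 4 mm: a listed point, or the origin of a listed thing).
The state is a dict: "time": time; "joint_pos": joint angles; "joint_vel": joint speeds; "effort": joint torques, N m; "tool_pos": TCP position; "eef_rot": TCP orientation; "force": force on the tool from outside, world axes, zero at the start; "ft_torque": the same for the moment, N m; "finger_gap": finger opening in mm; "gripper_force": force on a finger pad.
Only numpy, scipy, OpenCV 4.12 (cv2) and the standard library are available. Lean on these libraries where they do the work, as an engineer would, in place of code of your own. Each camera call takes 0.05 s, during which the arm holds its last target. There are 200 camera calls.

### The job

The gasket blank on the indexing table has to be made ready for its next hole. First slide the blue horseshoe clip, which lies on the blank with its mouth to the hub, home onto the hub until its arms snap round the neck, without turning the table. Then turn the table by its red handle clockwise, seen from above, exactly six clicks on from the stop where it stands, let it rest in that stop, and leave the clip home, the blank flat and the other things on the bench where they lie.

Things in the scene. Friction and masses are not known exactly. Their poses are not given: they have to be found in the camera images.
- hub (a point): Point on the vertical axis of the indexing table, half-way up the bright steel neck of its hub, 74 mm above the bench (where the middle of a seated clip comes). The neck, 44 mm across, stands 21 mm out of the blank; on it is a cap 56 mm across, top 105 mm above the bench, which hides it from above. The clip passes under the cap. The point's axes turn with the table.
- clip_bore (a point): Middle of the bore of the loose blue horseshoe clip, half-way up it; x points out of its mouth, z up. 130 g, 80 mm long, 72 wide, 16 high. Its flat back is at x = -44 mm, arm tips at +36. It starts flat on the blank (top 82 mm above the bench), about 64 mm from the axis, front left or left of it as the robot sees it, mouth to the hub within about 20 degrees, arms clear of the neck.
- clip_back (a point): Middle of the flat back of the clip (68 mm wide, from 3 to 16 mm above the blank), the face to push. Pushed to the axis, the clip slides on the blank; its lips, 31 mm apart, meet the neck with the bore 37 mm from the axis, are widest at 17 mm and snap shut at 10 mm. The push takes 10 to 20 N at its stiffest. Seated, it has up to 3 mm of play and the back is 44 mm from the axis.
- index_table (a joint): Angle of the indexing table, rad; grows clockwise seen from above; no end stops. It rests in spring detents at whole multiples of 0.1745 (10 degrees); at the start it rests in the stop at 0. Leaving a stop takes about 0.4 N m (3 to 4 N at the handle); half-way to the next one the resistance vanishes and the table jumps on by itself into that stop.
- handle (a point): Middle of the red knob, an upright round grip 25 mm across, from 66 to 113 mm above the bench, on a lug at the rim of the indexing table, 125 mm from its axis (22 mm of arc a click). The lug is 60 mm high. At the start it is right to front right of the axis as the robot sees it; six clicks clockwise take it towards the robot and left. Beside it there is free room.
- blank_centre (a point): Centre of the gasket blank, a loose tan fibre disc 190 mm across and 6 mm thick with a 55 mm centre hole round the hub; its top is 66 mm above the bench. It lies on the aluminium plate of the table (216 mm across, its graduated rim 60 mm above the bench). z is its upright axis.
- punch_tip (a point): Tip of the fixed hole punch, 87 mm above the bench, over the rim of the blank, 88 mm from the axis at the far side. Its arm (from 153 mm to a knob at 234 mm above the bench) runs straight out to a green column 50 mm square, 195 mm from the axis. The base below is 240 mm square and 18 mm high. None of it moves; the gripper must keep clear of it.
- spare_punch_centre (a point): Bystander: a spare steel punch standing left of the base, 36 mm across, 68 mm high; point half-way up.
- gasket_stack_centre (a point): Bystander: a stack of square tan flange gaskets, 100 mm square, 12 mm high; point at its centre.
- snips_centre (a point): Bystander: snips with orange handles lying flat, 200 mm long; point near the pivot.
- tape_roll_centre (a point): Bystander: a roll of paper tape lying flat, 100 mm across, 24 mm high; point at its centre.
- steel_rule_centre (a point): Bystander: a steel rule lying flat, 300 by 28 by 4 mm; point at its centre.
- offcut_disc_centre (a point): Bystander: a punched-out tan disc lying flat, 60 mm across, 6 mm high; point at its centre.
Things that resemble listed ones, but are neither listed nor needed, are in the scene too. Of the things shaped like the part that bears clip_bore, the blue one is meant.

How it is judged (in metres and radians):
On the way, in this order (a step that is already met when the one before it is completed fails the run):
1. the clip has snapped home round the neck of the hub, the table still in its first stop (horizontal distance between clip_bore and hub below 0.006 m and z of clip_bore in the frame of hub between -0.006 and 0.006 m and angle between clip_bore's own z axis and vertical below 0.12 rad and value of joint index_table between -0.0873 and 0.0873 rad), for 0.2 s.
2. the table has been turned six clicks clockwise from its first stop (value of joint index_table between 0.9948 and 1.0996 rad), for 0.2 s.
At the end, for the whole second after the job is handed in: The bore of the clip is within 6 mm of the hub's axis, the clip flat (7 degrees) at its seated height (6 mm); the table rests six clicks (within 0.3 of a click) clockwise of the stop where it started; the blank lies flat round the hub (all of step 2 and horizontal distance between clip_bore and hub below 0.006 m and z of clip_bore in the frame of hub between -0.006 and 0.006 m and angle between clip_bore's own z axis and vertical below 0.12 rad and velocity of joint index_table between -0.05 and 0.05 rad/s and angle between blank_centre's own z axis and vertical below 0.03 rad and distance between blank_centre and hub below 0.018 m); the robot touches nothing.
It fails at once if a bystander is moved by more than 25 mm (distance of any of spare_punch_centre, gasket_stack_centre, snips_centre, tape_roll_centre, steel_rule_centre, offcut_disc_centre from where it was at the start of the episode above 0.025 m).
It also fails if it takes over 53 s, if anything falls off the work surface, if the arm or the gripper's body presses on something with over 40 N, if the wrist force passes 120 N, or if a joint passes its speed limit or range.

## Working session

There is one attempt and no reset: what is moved stays moved. The work goes in short steps, Python scripts to look and compute and a shell command to move; the robot and the scene stay as the last step left them, time stands still between calls to the robot, and variables do not carry over. Pictures are saved under pics/ and viewed, at most 10 in all, crops included, and the job is handed in when it is done.

```bash
mkdir -p pics
cat > h.py <<'E'
from rig import *
import numpy as np, cv2
def world(cam,p,ci=None):
    ci=ci or camera_info(cam); return np.array(ci["R"]).T@(np.array(p)-np.array(ci["t"]))
def pix(cam,X,ci=None):
    ci=ci or camera_info(cam); c=np.array(ci["R"])@np.array(X)+np.array(ci["t"])
    return ci["fx"]*c[0]/c[2]+ci["cx"],ci["fy"]*c[1]/c[2]+ci["cy"]
E
python3 - <<'E'
from h import *
for cam in ("scene","top"):
    im,d=read_camera(cam); cv2.imwrite(f"pics/{cam}0.png",im); np.save(f"pics/{cam}0.npy",d)
    for q in ("hub","clip_bore","clip_back","handle","blank_centre","punch_tip","spare_punch_centre"):
        for r in place_of(q,cam)[:3]:
            X=world(cam,r["at"]); print(cam,q,round(r["confidence"],2),X.round(0),np.round(pix(cam,X)))
print(state()["tool_pos"],state()["eef_rot"],state()["time"])
E
```

```text
scene hub 0.64 [582.  48.  70.] [361. 218.]
scene clip_bore 0.82 [ 342. -141.    4.] [275. 192.]
scene clip_bore 0.81 [515.  47.  76.] [353. 200.]
scene clip_back 0.81 [472.  56.  74.] [350. 190.]
scene clip_back 0.6 [ 296. -127.    6.] [276. 181.]
scene handle 0.8 [613. -77.  91.] [319. 231.]
scene blank_centre 0.63 [582.  50.  62.] [362. 221.]
scene punch_tip 0.62 [656.  99.  86.] [390. 230.]
scene spare_punch_centre 0.78 [431. 154.  35.] [377. 185.]
top hub 0.83 [584.  53.  74.] [312. 185.]
top hub 0.54 [514.  51.  77.] [312. 206.]
top clip_bore 0.77 [ 341. -139.    9.] [368. 262.]
top clip_bore 0.51 [472.  55.  73.] [310. 220.]
top clip_bore 0.44 [517.  52.  73.] [312. 206.]
top clip_back 0.55 [ 297. -126.   14.] [365. 275.]
top clip_back 0.47 [472.  57.  72.] [310. 220.]
top clip_back 0.25 [ 387. -432.   10.] [457. 249.]
top handle 0.61 [614. -70.  89.] [350. 176.]
top handle 0.45 [515.  51.  74.] [312. 206.]
top blank_centre 0.61 [582.  55.  60.] [311. 186.]
top punch_tip 0.9 [655. 103.  89.] [296. 162.]
top punch_tip 0.21 [460. 465.   8.] [189. 223.]
top spare_punch_centre 0.52 [436. 153.  33.] [281. 231.]
[ 220.14424271 -504.01762108  231.30875761] [9.78876839e-01 2.04450808e-01 1.14127062e-05 2.65567789e-05] 0.8
```

View pics/top0.png

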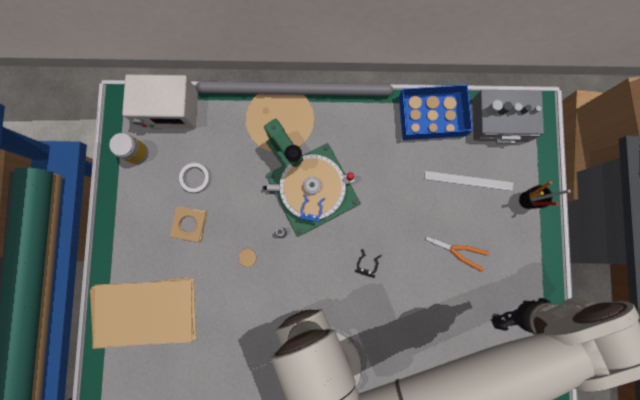

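View pics/scene0.png

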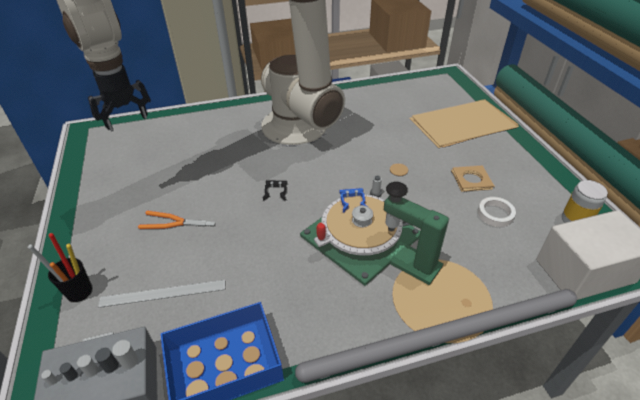

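The blue clip on the blank, at top (312,206) and scene (353,200), is the one meant. The black one on the bench at top (368,262) is a look-alike. The hub is near (583,51) and the handle near (614,-73). The handle radius comes to 127 mm, which fits the text. I'll move over the clip and look with the wrist camera.

```bash
python3 -m crank '[0.03,0.07,0,0.18,0.04, 0.05,0.125,0,0.36,0.04, 0.07,0.18,0,0.54,0.04, 0.09,0.235,0,0.72,0.04, 0.11,0.29,0,0.9,0.04, 0.13,0.345,0,1.08,0.04, 0.15,0.40,0,1.26,0.04, 0.17,0.455,0,1.44,0.04]' 30
python3 -m crank '[0.02,0.05,0,0.18,0.04, 0.04,0.08,0,0.36,0.04, 0.05,0.09,0,0.54,0.04, 0.06,0.1,0,0.72,0.04, 0.06,0.1,0,0.9,0.04, 0.06,0.1,0,1.08,0.04, 0.06,0.1,0,1.29,0.04, 0.06,0.1,0,1.29,0.04]'
python3 - <<'E'
from h import *
s=state();print(s["time"],s["joint_pos"],s["tool_pos"],s["eef_rot"],s["force"])
ci=camera_info("wrist");print(ci)
im,d=read_camera("wrist"); cv2.imwrite("pics/w0.png",im); np.save("pics/w0.npy",d)
for q in ("hub","clip_bore","clip_back","handle","punch_tip"):
    for r in place_of(q,"wrist")[:2]: print(q,round(r["confidence"],2),world("wrist",r["at"],ci).round(1))
E
```

```text
time: 1.8
tool_pos: [390.4, -47.1, 231.6]
eef_rot: [0.599, 0.801, 0.0, 0.001]
force: [1.4, -1.1, -0.6]
finger_gap: 39.7
gripper_force: 0.0
time: 2.8
tool_pos: [450.1, 51.0, 231.3]
eef_rot: [-0.0, 1.0, -0.0, 0.0]
force: [1.1, 0.3, -0.4]
finger_gap: 39.7
gripper_force: 0.0
2.8 [ 1.12807866e-01 -1.43612099e-01 -4.91514081e-02  1.66512723e+00
 -2.03498435e-05  1.12715137e-01] [450.13489454  50.98941905 231.34770434] [-4.63636686e-05  9.99999997e-01 -2.80813129e-06  6.56278696e-05] [ 1.06951876  0.26136771 -0.43250979]
{'fx': 309.70691628693146, 'fy': 309.70691628693146, 'cx': 320.28784669338967, 'cy': 193.46121145863492, 'R': array([[ 3.73154580e-04,  9.99999930e-01, -1.25003586e-05],
       [ 9.60082019e-01, -3.54762447e-04,  2.79718412e-01],
       [ 2.79718388e-01, -1.16379576e-04, -9.60082085e-01]]), 't': array([ -51.79938483, -470.0160927 ,  253.12154131])}
hub 0.86 [586.1  48.8  74.4]
clip_bore 0.77 [ 337.3 -140.5    7.5]
clip_back 0.87 [ 301.5 -126.7    7.3]
clip_back 0.77 [471.9  52.9  74.9]
```

View pics/w0.png

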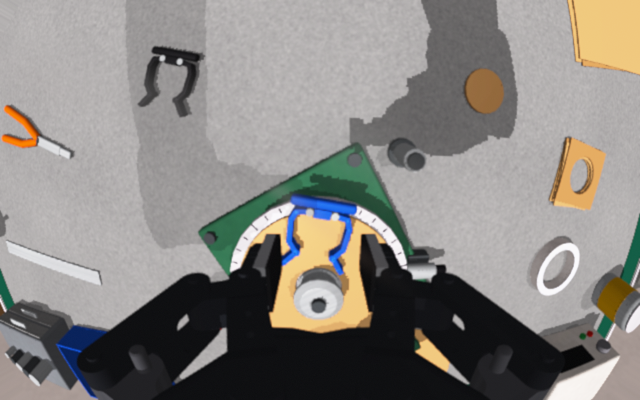

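The wrist view shows the blue clip with its back at (324,208) and its mouth toward the hub cap at (319,292). The black look-alike is off the table at (172,80). Next I'll measure the back line and the cap from depth.

```bash
cat >> h.py <<'E'
def cloud(im,d,ci):
    v,u=np.mgrid[0:400,0:640]; x=u-ci["cx"]; y=v-ci["cy"]; r=np.hypot(x,y)+1e-9; th=r/ci["fx"]
    s=np.tan(th)/r*d; c=np.stack([x*s,y*s,d],-1)
    return (c-np.array(ci["t"]))@np.array(ci["R"])
def blue(im):
    h=cv2.cvtColor(im,cv2.COLOR_BGR2HSV); return (h[...,0]>100)&(h[...,0]<125)&(h[...,1]>150)&(h[...,2]>60)
E
python3 - <<'E'
from h import *
ci=camera_info("wrist"); im=cv2.imread("pics/w0.png"); d=np.load("pics/w0.npy")
W=cloud(im,d,ci); m=blue(im)&(d>0)&(W[...,0]>440)&(W[...,0]<600)&(abs(W[...,1]-50)<60)&(W[...,2]>62)&(W[...,2]<95)
P=W[m]; print(len(P),P.min(0),P.max(0),np.percentile(P[:,2],[5,50,95]))
T=P[P[:,2]>78]
r=cv2.minAreaRect(T[:,:2].astype(np.float32)); print(r, cv2.boxPoints(r))
m=(d>0)&(W[...,2]>92)&(W[...,2]<112)&(np.hypot(W[...,0]-584,W[...,1]-51)<45)
Q=W[m]; print("cap",len(Q),Q.min(0),Q.max(0),cv2.minEnclosingCircle(Q[:,:2].astype(np.float32)),np.median(Q,0))
B=T[T[:,0]<T[:,0].min()+22]; 
for y in range(10,100,6):
    b=T[abs(T[:,1]-y)<3]
    if len(b): print(y,b[:,0].min().round(1),b[:,0].max().round(1))
d2=np.load("pics/top0.npy"); im2=cv2.imread("pics/top0.png")
E
```

```text
1689 [467.59636373   8.80464381  68.17980007] [557.23250465  86.77620528  84.61014055] [75.46900316 82.07861598 83.43310168]
((512.1930541992188, 48.796607971191406), (65.71588134765625, 81.37792205810547), 80.62336730957031) [[466.69443   23.006886]
 [546.98505    9.748501]
 [557.69165   74.586334]
 [477.40106   87.84471 ]]
cap 1588 [556.06931288  22.0751713   92.00384455] [610.85130552  76.39555711 107.56788712] ((583.9149780273438, 48.721763610839844), 28.152679443359375) [578.57659235  48.92201222  98.3960485 ]
10 538.3 544.7
16 498.2 542.7
22 468.2 537.8
28 467.6 532.7
34 468.7 485.3
40 469.4 480.7
46 471.3 490.3
52 472.1 491.8
58 473.0 491.8
64 473.7 546.5
70 475.2 557.2
76 476.9 555.8
82 477.6 518.2
88 478.8 486.2
```

The hub axis is at (584,49), with the cap diameter checking at 56 mm. The clip's back centre is at (472,55.5) and its bore near (515.5,48), top 82 mm. It's yawed about -10° and sits directly in front of the hub. I'll come down behind it and push along +x with two fingers.

```bash
python3 -m crank '[-0.01,-0.002,-0.05,0,0.03, -0.01,-0.002,-0.1,0,0.03, -0.01,-0.002,-0.14,0,0.03, -0.01,-0.002,-0.161,0,0.03, -0.01,-0.002,-0.161,0,0.03]' 30
python3 -m crank '[0.006,0,0,0,0.03, 0.012,0,0,0,0.03, 0.017,0,0,0,0.03, 0.022,0,0,0,0.03, 0.026,0,0,0,0.03, 0.03,0,0,0,0.03, 0.034,0,0,0,0.03, 0.034,0,0,0,0.03]'
cat > look.py <<'E'
from h import *
import sys
s=state();print(s["time"],s["tool_pos"].round(1) if hasattr(s["tool_pos"],"round") else s["tool_pos"],s["force"])
ci=camera_info("wrist"); im,d=read_camera("wrist"); cv2.imwrite(f"pics/{sys.argv[1]}.png",im)
W=cloud(im,d,ci); m=blue(im)&(d>0)&(W[...,0]>440)&(W[...,0]<620)&(abs(W[...,1]-50)<60)&(W[...,2]>77)&(W[...,2]<95)
T=W[m]; r=cv2.minAreaRect(T[:,:2].astype(np.float32)); print(len(T),r, cv2.boxPoints(r).round(0).tolist())
for y in range(10,100,6):
    b=T[abs(T[:,1]-y)<3]
    if len(b): print(y,b[:,0].min().round(1),b[:,0].max().round(1),end="; ")
E
python3 look.py w1
```

```text
time: 3.72
tool_pos: [439.1, 48.9, 69.0]
eef_rot: [0.0, 1.0, -0.0, -0.001]
force: [-0.2, 0.8, 1.0]
finger_gap: 30.1
gripper_force: 0.0
time: 4.72
tool_pos: [474.4, 49.0, 70.2]
eef_rot: [-0.0, 1.0, 0.0, 0.0]
force: [-0.3, -0.4, -0.3]
finger_gap: 30.0
gripper_force: 0.0
4.725 [474.4  49.   70.2] [-0.27844028 -0.39669109 -0.25388606]
1825 ((494.6652526855469, 49.15095138549805), (34.390140533447266, 21.640010833740234), 88.61455535888672) [[483.0, 32.0], [505.0, 32.0], [506.0, 66.0], [484.0, 67.0]]
34 483.5 504.1; 40 486.5 496.7; 46 486.3 505.4; 52 486.3 505.5; 58 486.4 505.7; 64 484.2 500.6;
```

View pics/w1.png

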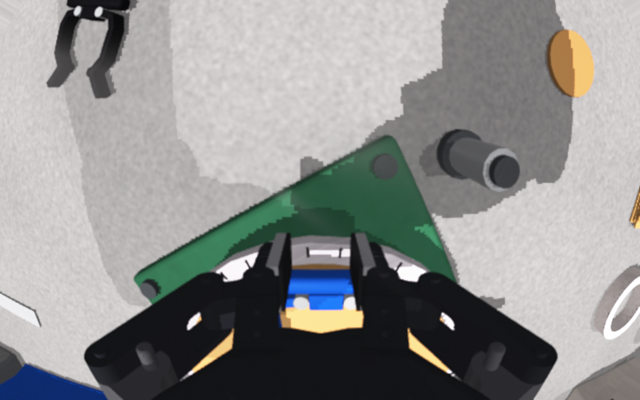

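The clip has turned square. Its back is at x≈486 and parallel to the fingers, with the pins at (299,303) and (350,303), about 2 mm left of centre. That's within what the lips self-centre, so I'll keep pushing.

```bash
python3 -m crank '[0.006,0,0,0,0.03, 0.012,0,0,0,0.03, 0.017,0,0,0,0.03, 0.021,0,0,0,0.03, 0.025,0,0,0,0.03, 0.029,0,0,0,0.03, 0.033,0,0,0,0.03, 0.036,0,0,0,0.03]'
python3 look.py w2
python3 -m crank '[0.004,0,0,0,0.03, 0.008,0,0,0,0.03, 0.012,0,0,0,0.03, 0.015,0,0,0,0.03, 0.018,0,0,0,0.03, 0.018,0,0,0,0.03]'
python3 look.py w3
```

```text
time: 5.78
tool_pos: [508.5, 48.5, 69.8]
eef_rot: [0.0, 1.0, -0.001, -0.002]
force: [-8.8, -2.3, 2.7]
finger_gap: 29.8
gripper_force: 4.5
5.775 [508.5  48.5  69.8] [-8.80768943 -2.26592712  2.6985866 ]
1847 ((529.1837768554688, 48.67535400390625), (34.25651168823242, 21.907432556152344), 89.16070556640625) [[518.0, 32.0], [540.0, 31.0], [540.0, 66.0], [518.0, 66.0]]
34 518.0 537.0; 40 520.0 533.7; 46 520.4 539.9; 52 520.6 539.9; 58 520.6 540.3; 64 518.4 530.6; time: 6.58
tool_pos: [528.4, 49.0, 70.3]
eef_rot: [-0.0, 1.0, 0.0, 0.0]
force: [-0.6, -1.1, 0.2]
finger_gap: 29.7
gripper_force: 0.0
6.575 [528.4  49.   70.3] [-0.59843908 -1.09591232  0.20516714]
1851 ((550.7780151367188, 50.38711929321289), (36.8678092956543, 24.04480743408203), 88.07610321044922) [[538.0, 32.0], [562.0, 32.0], [563.0, 68.0], [539.0, 69.0]]
34 538.2 559.6; 40 542.0 562.5; 46 542.3 561.9; 52 542.5 562.1; 58 542.6 562.5; 64 539.2 554.8; 70 555.0 561.1;
```

The push force peaked near 9 N and then dropped, and the back is at x≈542, so it looks home. I'll back off, rise and check the clip and the handle.

```bash
python3 -m crank '[-0.02,0,0,0,0.03, -0.045,0,0.02,0,0.03, -0.06,0,0.07,0,0.03, -0.07,0,0.13,0,0.03, -0.075,0,0.16,0,0.03, -0.075,0,0.16,0,0.03]'
python3 look.py w4
python3 - <<'E'
from h import *
for cam in ("top","scene","wrist"):
    ci=camera_info(cam); im,d=read_camera(cam); cv2.imwrite(f"pics/{cam}1.png",im)
    for q in ("hub","clip_bore","handle"):
        for r in place_of(q,cam)[:2]: print(cam,q,round(r["confidence"],2),world(cam,r["at"],ci).round(1))
    if cam=="top":
        v,u=np.mgrid[0:400,0:640]; c=np.stack([(u-ci["cx"])/ci["fx"]*d,(v-ci["cy"])/ci["fy"]*d,d],-1); W=(c-ci["t"])@ci["R"]
        h=cv2.cvtColor(im,cv2.COLOR_BGR2HSV); m=((h[...,0]<8)|(h[...,0]>172))&(h[...,1]>140)&(abs(W[...,0]-612)<40)&(abs(W[...,1]+72)<40)&(W[...,2]>95)
        print("knob",m.sum(),W[m].mean(0))
E
```

```text
time: 7.38
tool_pos: [453.8, 49.1, 233.0]
eef_rot: [-0.0, 1.0, 0.0, 0.002]
force: [-0.2, 0.4, 0.4]
finger_gap: 30.1
gripper_force: 0.0
7.375 [453.8  49.1 233. ] [-0.17682747  0.41358491  0.40241897]
1082 ((581.3544311523438, 48.603031158447266), (66.7608871459961, 78.89826965332031), 87.7445297241211) [[541.0, 17.0], [619.0, 14.0], [622.0, 80.0], [543.0, 84.0]]
16 561.0 619.6; 22 540.8 616.6; 28 541.2 561.1; 34 541.4 558.5; 40 541.9 560.1; 46 542.2 559.9; 52 542.3 560.5; 58 542.7 560.8; 64 543.7 553.0; 70 544.6 613.2; 76 545.0 619.5; 82 545.0 619.9; top clip_bore 0.45 [ 343.  -139.8    8.8]
top handle 0.81 [613.3 -67.3  88.3]
knob 35 [609.58077724 -69.04167929 111.64111512]
scene hub 0.74 [585.3  50.   75.2]
scene clip_bore 0.77 [ 341.  -141.6    6. ]
scene clip_bore 0.46 [582.1  50.7  74.4]
scene handle 0.57 [611.2 -77.8  89.6]
wrist hub 0.89 [582.5  49.3  75.3]
wrist clip_bore 0.77 [ 334.8 -143.     6.1]
wrist handle 0.72 [ 386.7 -430.8    7.5]
wrist handle 0.19 [351.5 266.3  -0.5]
```

View pics/w4.png

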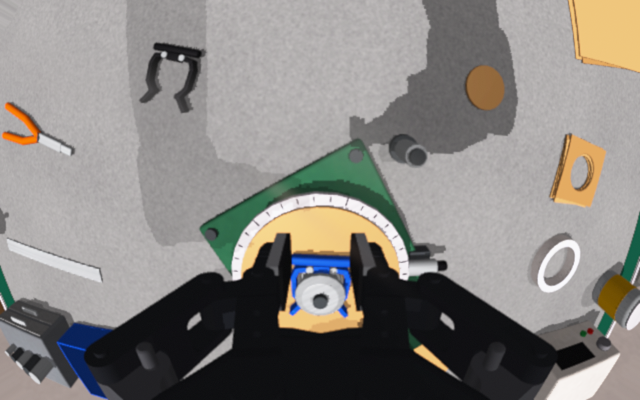

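The wrist view shows the clip home: its back is at (320,262), its arms are round the cap at (320,292), and it lies flat. The knob is at about (612,-73), radius 125, which checks. I'll go over it with the fingers along the tangent.

```bash
python3 -m crank '[0.02,-0.015,0,-0.17,0.055, 0.04,-0.03,0,-0.34,0.055, 0.06,-0.046,0,-0.51,0.055, 0.08,-0.062,0,-0.68,0.055, 0.1,-0.077,0,-0.85,0.055, 0.12,-0.093,0,-1.02,0.055, 0.14,-0.108,0,-1.19,0.055, 0.158,-0.122,-0.01,-1.344,0.055]'
python3 -m crank '[0,0,-0.02,0,0.055, 0,0,-0.02,0,0.055]'
python3 - <<'E'
from h import *
s=state(); print(s["time"],s["tool_pos"],s["joint_pos"])
ci=camera_info("wrist"); im,d=read_camera("wrist"); cv2.imwrite("pics/w5.png",im); W=cloud(im,d,ci)
h=cv2.cvtColor(im,cv2.COLOR_BGR2HSV); m=((h[...,0]<8)|(h[...,0]>172))&(h[...,1]>140)&(d>0)&(abs(W[...,0]-612)<50)&(abs(W[...,1]+72)<50)&(W[...,2]>60)
P=W[m]; print(len(P),P.min(0),P.max(0)); t=P[P[:,2]>109]; print(len(t),cv2.minEnclosingCircle(t[:,:2].astype(np.float32)))
E
```

```text
time: 9.02
tool_pos: [612.1, -73.6, 220.7]
eef_rot: [0.625, 0.781, 0.0, 0.0]
force: [-0.1, -0.3, 0.0]
finger_gap: 55.2
gripper_force: 0.0
time: 9.28
tool_pos: [610.6, -73.1, 198.5]
eef_rot: [0.623, 0.783, -0.001, -0.001]
force: [-0.7, -0.5, -0.2]
finger_gap: 54.8
gripper_force: 0.0
9.275 [610.55208288 -73.12561518 198.50534673] [-1.19191009e-01  2.39521079e-01  2.85091580e-01  1.61954575e+00
 -2.33888413e-05  1.22468669e+00]
795 [602.86406793 -81.79029166  78.41618477] [625.49805865 -59.37375071 115.67065205]
543 ((614.2545776367188, -71.44866180419922), 10.820761680603027)
```

View pics/w5.png

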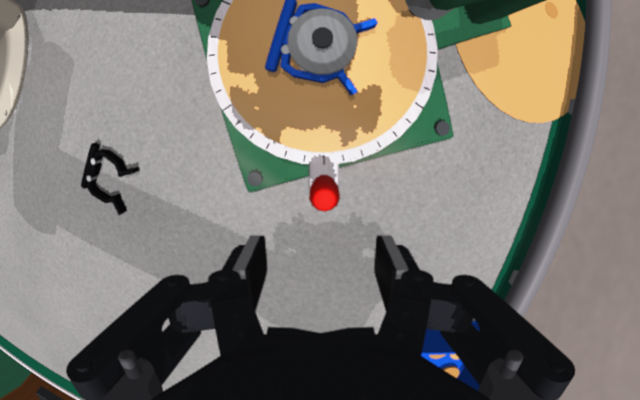

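The wrist view shows the red knob at (324,193) between the fingers' columns, and the clip seated on the hub at (320,40). The knob is at (614,-71.5), top about 113. I'll descend and grip.

```bash
python3 -m crank '[0.002,0.002,-0.05,0,0.055, 0.002,0.002,-0.1,0,0.055, 0.002,0.002,-0.127,0,0.055, 0.002,0.002,-0.127,0,0.055, 0.002,0.002,-0.127,0,0.02, 0.002,0.002,-0.127,0,0.02, 0.002,0.002,-0.127,0,0.02]' 30
python3 - <<'E'
import numpy as np
from h import *
s=state();p=s["tool_pos"];print(p,s["finger_gap"],s["force"])
H=np.array([584,49]);r=np.array([614,-71.5])-H
for k in range(1,13):
    a=-np.radians(5*k);R=np.array([[np.cos(a),-np.sin(a)],[np.sin(a),np.cos(a)]])
    print(5*k,((R@r-r)/1000).round(4),a.round(3))
E
```

```text
time: 10.2
tool_pos: [613.9, -71.2, 75.8]
eef_rot: [0.623, 0.783, 0.001, 0.001]
force: [-2.2, 0.6, 6.5]
finger_gap: 23.0
gripper_force: 29.1
[613.92664589 -71.18664488  75.78583634] 23.04981221474699 [-2.23702581  0.64500304  6.53329432]
5 [-0.0106 -0.0022] -0.087
10 [-0.0214 -0.0034] -0.175
15 [-0.0322 -0.0037] -0.262
20 [-0.043 -0.003] -0.349
25 [-0.0537 -0.0014] -0.436
30 [-0.0643  0.0011] -0.524
35 [-0.0745  0.0046] -0.611
40 [-0.0845  0.0089] -0.698
45 [-0.094   0.0141] -0.785
50 [-0.103   0.0201] -0.873
55 [-0.1115  0.0268] -0.96
60 [-0.1194  0.0343] -1.047
```

```bash
python3 -m crank '[-0.0106,-0.0022,0,-0.087,0.02, -0.0214,-0.0034,0,-0.175,0.02, -0.0322,-0.0037,0,-0.262,0.02, -0.043,-0.003,0,-0.349,0.02, -0.0537,-0.0014,0,-0.436,0.02, -0.0643,0.0011,0,-0.524,0.02, -0.0643,0.0011,0,-0.524,0.02]'
python3 -m crank '[-0.0102,0.0035,0,-0.087,0.02, -0.0202,0.0078,0,-0.174,0.02, -0.0297,0.013,0,-0.261,0.02, -0.0387,0.019,0,-0.349,0.02, -0.0472,0.0257,0,-0.436,0.02, -0.0551,0.0332,0,-0.523,0.02, -0.0551,0.0332,0,-0.523,0.02, -0.0551,0.0332,0,-0.523,0.02]'
```

```text
time: 11.08
tool_pos: [549.5, -70.2, 75.7]
eef_rot: [0.804, 0.595, 0.001, 0.001]
force: [-3.3, -1.1, 9.2]
finger_gap: 23.7
gripper_force: 30.5
time: 12.08
tool_pos: [494.6, -37.1, 75.7]
eef_rot: [0.93, 0.367, 0.001, 0.001]
force: [-5.2, -1.5, 11.4]
finger_gap: 23.2
gripper_force: 30.7
```

Forces are small and the pose matches six clicks. I'll open, rise and look.

```bash
python3 -m crank '[0,0,0,0,0.055, 0,0,0,0,0.055, 0,0,0,0,0.055, 0,0,0.05,0,0.055, 0,0,0.1,0,0.055, 0,0,0.125,0,0.055, 0,0,0.125,0,0.055]'
python3 - <<'E'
from h import *
s=state(); print(s["time"],s["tool_pos"],s["force"])
ci=camera_info("wrist"); im,d=read_camera("wrist"); cv2.imwrite("pics/w6.png",im); W=cloud(im,d,ci)
h=cv2.cvtColor(im,cv2.COLOR_BGR2HSV); m=((h[...,0]<8)|(h[...,0]>172))&(h[...,1]>140)&(d>0)&(abs(W[...,0]-494)<50)&(abs(W[...,1]+37)<50)&(W[...,2]>109)
c=np.array(cv2.minEnclosingCircle(W[m][:,:2].astype(np.float32))[0]); v=c-[584,49]
a=np.degrees(np.arctan2(v[1],v[0])); print(c,np.hypot(*v),a,"turned",np.degrees(np.arctan2(-120.5,30))-a)
T=W[blue(im)&(d>0)&(np.hypot(W[...,0]-584,W[...,1]-49)<70)&(W[...,2]>77)&(W[...,2]<92)]
print(len(T),cv2.minAreaRect(T[:,:2].astype(np.float32)),np.percentile(T[:,2],[5,50,95]))
B=W[(d>0)&(abs(np.hypot(W[...,0]-584,W[...,1]-49)-75)<15)&(abs(W[...,2]-66)<9)]; A=np.c_[B[:,:2]-[584,49],np.ones(len(B))]; print("blank plane",len(B),np.linalg.lstsq(A,B[:,2],rcond=None)[0])
E
```

```text
time: 12.95
tool_pos: [494.7, -36.8, 200.2]
eef_rot: [0.93, 0.367, 0.002, 0.001]
force: [0.1, -0.7, -0.3]
finger_gap: 55.0
gripper_force: 0.0
12.95 [494.66919983 -36.78564625 200.16450116] [ 0.10228161 -0.71349782 -0.32968334]
[506.990448   -42.06739807] 119.26333087339187 -130.21894647342012 turned 54.19923704945279
1747 ((583.92529296875, 50.58397674560547), (68.05491638183594, 78.62386322021484), 27.258541107177734) [80.45821008 82.31497835 83.62722733]
blank plane 12030 [-8.27552461e-05 -8.71610787e-05  6.65502015e+01]
```

View pics/w6.png

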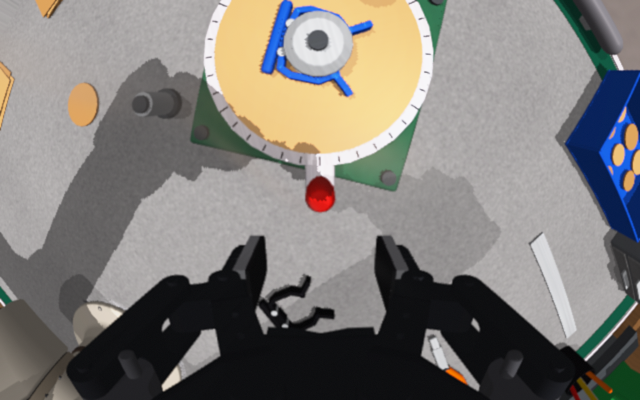

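The wrist view shows the knob at (320,193), in the same place relative to the tool as before, which had turned 60° with it. The clip is still seated at (318,42), with its axis turned 60.5°, and the blank is flat. The knob circle fit came out inconsistent (radius 119), so I'll recheck it robustly.

Run:
```python
from h import *
ci=camera_info("wrist"); im,d=read_camera("wrist"); W=cloud(im,d,ci)
h=cv2.cvtColor(im,cv2.COLOR_BGR2HSV); red=((h[...,0]<8)|(h[...,0]>172))&(h[...,1]>140)&(d>0)&(abs(W[...,0]-494)<40)&(abs(W[...,1]+37)<40)&(W[...,2]>60)
P=W[red]; print(len(P),P.min(0),P.max(0))
for lo,hi in((70,95),(95,109),(109,114),(111,120)):
    t=P[(P[:,2]>lo)&(P[:,2]<hi)]
    if len(t)>5:
        c=(np.percentile(t,2,axis=0)+np.percentile(t,98,axis=0))/2; v=c[:2]-[584,49]; a=np.degrees(np.arctan2(v[1],v[0])); print(lo,hi,len(t),c.round(1),np.hypot(*v).round(1),(-76-a).round(1))
for cam in("top","scene"):
    c2=camera_info(cam); read_camera(cam)
    for q in ("handle","clip_bore","hub"):
        for r in place_of(q,cam)[:2]: print(cam,q,round(r["confidence"],2),world(cam,r["at"],c2).round(1))
print(state()["time"])
```

```text
802 [485.08920539 -54.99026024  81.60667827] [526.27763806 -24.34986707 297.12761769]
70 95 61 [499.1 -30.1  88. ] 116.0 61.0
95 109 207 [498.7 -35.9 102.4] 120.3 59.2
109 114 442 [495.3 -36.7 111.6] 123.3 60.0
111 120 466 [495.1 -36.9 112.9] 123.6 60.0
top clip_bore 0.5 [583.7  50.2  74.9]
top clip_bore 0.5 [ 341.1 -138.7    8.2]
top hub 0.7 [586.4  54.6  76.5]
top hub 0.18 [ 385.4 -431.5    8.8]
scene handle 0.63 [494.  -39.5  89.1]
scene clip_bore 0.61 [583.8  47.8  73.3]
scene clip_bore 0.51 [ 342.3 -141.8    5.8]
scene hub 0.89 [584.   50.2  72.9]
13.45
```

The table has turned 60.0° with the clip home, so I'm handing it in.

```bash
python3 -c "from rig import *; print(finish_job())"
```

```text
the job is handed in; nothing more can be done
None
```

The job is handed in: the clip is snapped home on the hub, the table measures 60.0° (six clicks) clockwise of its first stop, the blank is flat, and the gripper is clear of everything. It took about 13.5 s of the 53 s allowed. The hand-in returned no verdict.

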